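# Put two swapped sample boxes back in their bays and stack their companions

## Robot

A 6-joint arm with a two-finger parallel gripper is mounted at the origin on a cart in front of the work surface, level with it; the furniture and walls round the work are solid. World frame = base frame: x ahead of the robot, y to its left, z up, the work surface at z = 0. Lengths are in m, angles in degrees, forces in N, time in s.
With the tool pointing down it reaches from about 0.4 to 0.825 m from the base axis. Payload 7 kg.
Tool frame: the origin (TCP) lies midway between the tips of the shut fingers; the grasp point (between the pads) lies r.grip_depth behind it (r.grip_depth is the distance from the TCP to the grasp point, in m); z points along the fingers, y is the line along which they close (so a half turn about z gives the same grasp; the last joint's range is limited). The gripper opens to 88 mm and grips with 3 to 60 N. Pads are 19 mm wide; open, the fingers measure 130 mm over their backs; the gripper's body (78 mm by 193 mm) begins 47 mm behind the grasp point.
Start: joints at [81.194, 20.546, 0.682, 0, -70.136, -16.507], TCP at [0.289, 0.61, 0.227] pointing down, gripper open.
Joint ranges: [-176.03, 176.03], [-82.01, 121.73], [-58.28, 71.71], [-173.87, 95.51], [-174.79, -0.11], [-173.66, 173.66]. Speed limits (degrees/s): [136.94, 136.94, 172.46, 180, 180, 180].

## Interface

Orientations are given as [roll, pitch, yaw] about the fixed x, y, z axes, in that order (R = Rz(yaw) Ry(pitch) Rx(roll)).
In Python, from plant import r gives the robot as it stands.
- The arm moves only by the shell command python3 -m pendant 'ROWS' [OPENING] [FORCE]. ROWS is a JSON list of rows, 1 to 12 of them, each of 6 numbers: dx, dy, dz in m, then a rotation vector rx, ry, rz in degrees; each row is the pose to reach, as a shift and turn from the pose commanded when the command began, along the tool's axes at that moment; what a row does not reach only later rows make up. A row lasts 1/12 s, in which the tool goes at most 0.0417 m and 7.16 degrees, less where a joint would pass 70% of its speed; a pose out of reach is approached as far as the arm can. OPENING is the finger opening in m, set as the command begins (- or left out keeps the last). The fingers move at their own pace and stop on an object; FORCE is the grip in N (left out, the last holds). Time passes only in rows, so rows that do not move let the fingers close. It prints the time, the measured TCP pose, the force, the opening and the grip force at its end. Input that does not fit is refused with a message, and nothing moves.
- r.get_state(): the state, without advancing time (a new reading comes with each control period).
- r.capture(name): name is "side" or "top"; returns a dict with "frame" (400x640x3 uint8, red, green, blue), "z_map" (400x640 float32, m along the optical axis (not along the pixel's ray), 0 where there is no reading), "fx", "fy", "cx", "cy" (pixels), "cam_to_world" (4x4, takes a point from camera to world coordinates). Camera axes: x right, y down, z forward; pixel columns grow to the right and rows downward; lengths in m; the calibration is good to about 2 mm. A picture is of the moment at which its call begins.
- r.close_job(): hands the job in; it is judged then, once.
The state is a dict: "time_s": time; "joints": joint angles; "qd": joint speeds; "joint_torque": joint torques, N m; "tcp_pos": TCP position; "eef_rot": TCP orientation; "contact_force": force on the tool from outside, world axes, zero at the start; "moment": the same for the moment, N m; "gripper_width": finger opening in m; "gripper_force": force on a finger pad.
Only numpy, scipy, OpenCV 4.12 (cv2) and the standard library are available. Lean on these libraries where they do the work, as an engineer would, in place of code of your own. Each camera call takes 0.05 s, during which the arm holds its last target. There are 200 camera calls.

## Task

The blue-lidded and the red-lidded sample box stand in each other's bays: swap them (the white spare bay is free for parking one meanwhile), so that each stands flat inside the lip of the bay of its own colour. In the end the green-lidded box must stand stacked on the blue one and the yellow-lidded box on the red one, with the feet fully down in the recesses of the lid below, and everything let go. Keep the boxes upright all the time, and leave the vial, the little glass carton and the dish among them where they stand.

Things in the scene. Friction and masses are not known exactly. Their poses are not given: they have to be found in the camera images.
- blue_box: white box, blue lid, at the start in the red bay; 92 x 60 x 49 mm high, 160 g. Origin: underside centre (soles of feet), z up. Feet: domes 10 mm wide, 5 high, at x +-34.5, y +-18.5. Over them in the lid four recesses 18 x 18, 4 deep: a box stacked on it, either way round, has its origin 45 mm above this origin, 4 mm play. Grasp across the 60 mm (along y), 30 mm above origin
- red_box: white box, red lid, at the start in the blue bay; 92 x 60 x 49 mm high, 160 g. Origin: underside centre (soles of feet), z up. Feet: domes 10 mm wide, 5 high, at x +-34.5, y +-18.5. Over them in the lid four recesses 18 x 18, 4 deep: a box stacked on it, either way round, has its origin 45 mm above this origin, 4 mm play. Grasp across the 60 mm (along y), 30 mm above origin
- green_box: white box, green lid, at the start on the worktop; 92 x 60 x 49 mm high, 160 g. Origin: underside centre (soles of feet), z up. Feet: domes 10 mm wide, 5 high, at x +-34.5, y +-18.5. Over them in the lid four recesses 18 x 18, 4 deep: a box stacked on it, either way round, has its origin 45 mm above this origin, 4 mm play. Grasp across the 60 mm (along y), 30 mm above origin
- yellow_box: white box, yellow lid, at the start on the worktop; 92 x 60 x 49 mm high, 160 g. Origin: underside centre (soles of feet), z up. Feet: domes 10 mm wide, 5 high, at x +-34.5, y +-18.5. Over them in the lid four recesses 18 x 18, 4 deep: a box stacked on it, either way round, has its origin 45 mm above this origin, 4 mm play. Grasp across the 60 mm (along y), 30 mm above origin
- blue_bay: blue plastic bay plate fixed to the worktop, the place of the blue box; 124 x 92 mm (x, y). Origin: underside centre. Floor 3 mm up; on it a lip 4 mm high encloses 100 x 68 mm (108 x 76 outside). A box in it has its feet inside the lip, long side along the bay's x, origin 3 mm above the bay's
- red_bay: red plastic bay plate fixed to the worktop, the place of the red box; 124 x 92 mm (x, y). Origin: underside centre. Floor 3 mm up; on it a lip 4 mm high encloses 100 x 68 mm (108 x 76 outside). A box in it has its feet inside the lip, long side along the bay's x, origin 3 mm above the bay's
- spare_bay: white plastic bay plate fixed to the worktop, empty at the start, free for parking a box; 124 x 92 mm (x, y). Origin: underside centre. Floor 3 mm up; on it a lip 4 mm high encloses 100 x 68 mm (108 x 76 outside). A box in it has its feet inside the lip, long side along the bay's x, origin 3 mm above the bay's
- vial: bystander: small glass vial with black cap and pink filling, 22 mm across, 56 mm high; origin at the centre of its underside
- glass_box: bystander: tiny pale blue and cream carton of cover glasses, 26 x 30 x 22 mm high; origin at the centre of its underside
- dish: bystander: round clear culture dish, 60 mm across, 16 mm high; origin at the centre of its underside
There are look-alikes about, which are no part of the job. Of the things that look like the red_box, the middle-sized one is meant.

How it is judged (in metres and radians):
At the end, for the whole second after the job is handed in: Blue and red box in the bays of their colour (15 mm of the middle, on the bay's floor to 2 mm), green on blue and yellow on red (8 mm, height 2 mm of fully seated), long sides aligned to 0.2 rad, all level to 0.05 rad, at rest, released (horizontal distance between blue_box and blue_bay below 0.015 m and z of blue_box in the frame of blue_bay between 0.001 and 0.005 m and angle between the x axis of blue_box and the x axis of blue_bay, either way round below 0.2 rad and angle between each of blue_box, red_box, green_box, yellow_box's own z axis and vertical below 0.05 rad and horizontal distance between red_box and red_bay below 0.015 m and z of red_box in the frame of red_bay between 0.001 and 0.005 m and angle between the x axis of red_box and the x axis of red_bay, either way round below 0.2 rad and horizontal distance between green_box and blue_box below 0.008 m and z of green_box in the frame of blue_box between 0.043 and 0.047 m and angle between the x axis of green_box and the x axis of blue_box, either way round below 0.2 rad and horizontal distance between yellow_box and red_box below 0.008 m and z of yellow_box in the frame of red_box between 0.043 and 0.047 m and angle between the x axis of yellow_box and the x axis of red_box, either way round below 0.2 rad and linear speed of each of blue_box, red_box, green_box, yellow_box below 0.02 m/s); the robot touches nothing.
It fails at once if a sample box is tipped more than 0.5 rad (angle between any of blue_box, red_box, green_box, yellow_box's own z axis and vertical above 0.5 rad).
It fails at once if the vial, the glass carton or the dish is moved more than 20 mm or tipped more than 0.4 rad (distance of any of vial, glass_box, dish from where it was at the start of the episode above 0.02 m or angle between any of vial, glass_box, dish's own z axis and vertical above 0.4 rad).
It also fails if it takes over 144 s, if anything falls off the work surface, if the arm or the gripper's body presses on something with over 40 N, if the wrist force passes 120 N, or if a joint passes its speed limit or range.

## Working session

There is one attempt and no reset: what is moved stays moved. The work goes in short steps, Python scripts to look and compute and a shell command to move; the robot and the scene stay as the last step left them, time stands still between calls to the robot, and variables do not carry over. Pictures are saved under pics/ and viewed, at most 14 in all, crops included, and the job is handed in when it is done.

```bash
ls; mkdir -p pics; python3 - <<'E'
from plant import r
import cv2,numpy as np
for n in("top","side"):
    c=r.capture(n);cv2.imwrite(f"pics/{n}0.png",c["frame"][:,:,::-1]);np.savez(f"{n}0.npz",**c)
    print(n,c["fx"],c["fy"],c["cx"],c["cy"],np.round(c["cam_to_world"],3).tolist())
print(r.get_state(),r.grip_depth)
E
```

```text
pics
top 462.0652384493917 462.0652384493917 317.66527756453934 193.13233266055548 [[-0.017, -0.988, 0.154, 0.268], [-1.0, 0.018, 0.005, 0.058], [-0.008, -0.154, -0.988, 1.296], [0.0, 0.0, 0.0, 1.0]]
side 377.60293490604056 377.60293490604056 322.2599992766844 201.94375204211542 [[-0.911, -0.205, 0.359, 0.095], [-0.412, 0.396, -0.821, 0.9], [0.026, -0.895, -0.445, 0.491], [0.0, 0.0, 0.0, 1.0]]
{'time_s': 0.1, 'joints': array([ 8.11951267e+01,  2.05856828e+01,  6.38289003e-01, -1.50117005e-02,
       -7.01358142e+01, -1.65053989e+01]), 'qd': array([ 0.01420337, -0.07417971,  0.08966126,  0.02364835, -0.01180426,
       -0.06164566]), 'joint_torque': array([-4.20828264e-04, -5.84164596e+01,  2.93753421e+01,  7.01551482e+00,
        1.02330212e-02, -4.67171731e-05]), 'tcp_pos': array([0.28844528, 0.60978173, 0.22573798]), 'eef_rot': array([ 1.79916211e+02, -1.01103988e-02, -2.53153759e+01]), 'contact_force': array([-0.80468519, -0.05855396, -0.59397236]), 'moment': array([-0.01396738, -0.03715659,  0.00228373]), 'gripper_force': 0.0, 'gripper_width': 0.08766963250277737} 0.0188
```

View pics/top0.png

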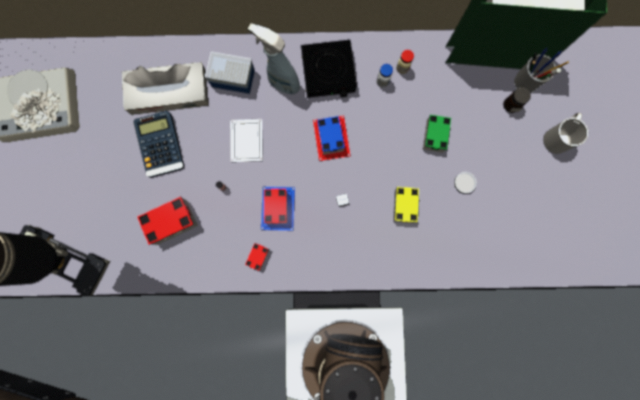

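View pics/side0.png

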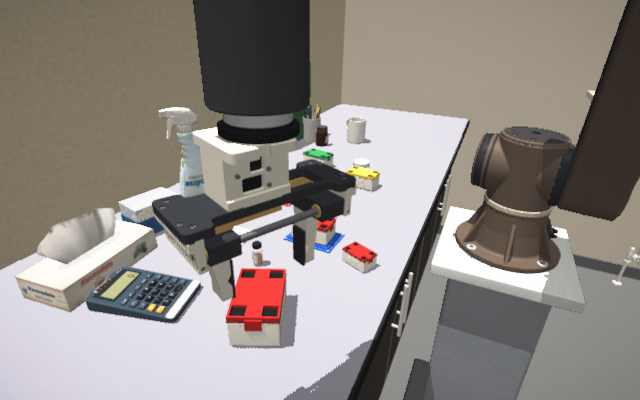

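Candidates for the red box are the big red at top-image (165,220), the mid-sized red in the blue bay (276,207) and the small red at (257,257). The middle-sized one in the blue bay fits the description. Also visible: blue in the red bay (331,137), green (438,133), yellow (407,205), spare bay (246,140), vial (222,187), carton (342,200), dish (466,183).

```bash
cat > h.py <<'E'
import cv2,numpy as np
def ray(c,uv,z):
    uv=np.asarray(uv,float).reshape(-1,2);T=c["cam_to_world"]
    d=np.c_[(uv[:,0]-c["cx"])/c["fx"],(uv[:,1]-c["cy"])/c["fy"],np.ones(len(uv))]@T[:3,:3].T
    return (T[:3,3]+d*((z-T[2,3])/d[:,2])[:,None])
def cloud(c):
    v,u=np.mgrid[:400,:640];Z=c["z_map"]
    p=np.stack([(u-c["cx"])/c["fx"]*Z,(v-c["cy"])/c["fy"]*Z,Z],-1)
    return p@c["cam_to_world"][:3,:3].T+c["cam_to_world"][:3,3]
HUE={"red":(0,6),"blue":(110,125),"green":(50,75),"yellow":(25,35)}
def fit(c,mask,z):
    "rect of the largest blob of mask, projected to plane z"
    k=4;m=cv2.resize(mask.astype(np.float32),None,fx=k,fy=k,interpolation=cv2.INTER_LINEAR)>.5
    cs,_=cv2.findContours(m.astype(np.uint8),cv2.RETR_EXTERNAL,cv2.CHAIN_APPROX_NONE)
    q=max(cs,key=cv2.contourArea).reshape(-1,2)
    p=ray(c,(q+.5)/k-.5,z)[:,:2]
    (x,y),(w,h),a=cv2.minAreaRect((p*1000).astype(np.float32))
    if w<h:w,h,a=h,w,a+90
    return np.round([x,y,w,h,(a+90)%180-90],1)
def lid(c,col,uv,z,r=24,hue=None):
    hsv=cv2.cvtColor(c["frame"],cv2.COLOR_RGB2HSV);lo,hi=hue or HUE[col]
    H=hsv[:,:,0].astype(int);H[H>170]-=180
    m=(H>=lo-6)&(H<=hi+6)&(hsv[:,:,1]>120)&(hsv[:,:,2]>50)
    w=np.zeros_like(m);u,v=uv;w[v-r:v+r,u-r:u+r]=1
    return m&w
E
python3 - <<'E'
from h import *
c=dict(np.load("top0.npz"));P=cloud(c)
for n,uv,z in[("blue",(331,134),.052),("red",(276,206),.052),("green",(438,133),.049),("yellow",(407,205),.049)]:
    H=P[:,:,2];m=lid(c,n,uv,z,r=26)
    w=np.zeros_like(m);w[uv[1]-26:uv[1]+26,uv[0]-26:uv[0]+26]=1
    top=(H>z-.012)&w
    print(n,fit(c,m&(H>z-.015),z),"depth",fit(c,top,z),np.round(np.median(H[m&top]),4))
hsv=cv2.cvtColor(c["frame"],cv2.COLOR_RGB2HSV)
for n,uv in[("red",(331,137)),("blue",(278,208))]:
    print(n,"bay",fit(c,lid(c,n,uv,.003,r=30),.003))
m=np.zeros((400,640),bool);m[110:170,222:272]=1
print("spare",fit(c,m&(c["frame"].min(2)>185),.003))
for n,uv in[("vial",(222,187)),("carton",(342,200)),("dish",(466,183)),("bigred",(165,220)),("smallred",(257,257)),("jar1",(386,73))]:
    print(n,np.round(P[uv[1],uv[0]],3))
print(np.round(P[100,200],3))
f=c["frame"][100:275,130:490,::-1];cv2.imwrite("pics/crop.png",cv2.resize(f,(795,386),interpolation=cv2.INTER_CUBIC))
E
```

```text
blue [628.3  26.8  97.9  61.1   9.5] depth [627.9  27.2  98.8  62.6   9. ] 0.0516
red [429.1 180.   90.1  59.1   0. ] depth [429.2 181.4  95.4  61.7   0. ] 0.0518
green [ 627.1 -271.9   97.8   61.6  -10.4] depth [ 627.5 -270.9  101.1   64.6  -11.3] 0.0487
yellow [ 427.1 -175.2   94.4   63.1   -5.9] depth [ 426.6 -174.8   97.9   64.3   -5.4] 0.0484
red bay [630.4  23.2 124.   93.5   7.5]
blue bay [434.4 137.8 114.1  23.9   7.2]
spare [629.2 270.6 127.2  95.8  -1.1]
vial [0.485 0.328 0.045]
carton [ 0.447 -0.003  0.016]
dish [ 0.488 -0.35   0.021]
bigred [0.395 0.474 0.067]
smallred [0.293 0.233 0.032]
jar1 [ 0.788 -0.129  0.087]
[0.733 0.391 0.055]
```

View pics/crop.png

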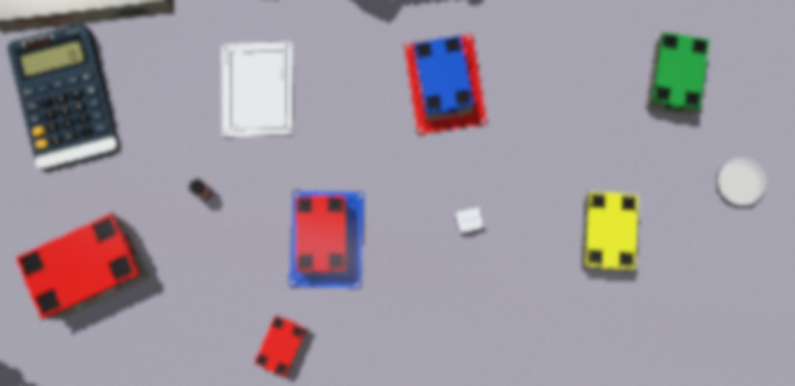

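The crop confirms that the mid-sized red box is the one in the blue bay (crop 320,235). The large one is at (80,265) and the small one at (280,345). Next I'll refine the yaws from the lid recesses and bay hulls.

```bash
cat >> h.py <<'E'
def recess(c,col,guess,z):
    "template fit of lid+recess pattern; guess=(x,y,yaw) mm,deg -> pose mm,deg"
    from scipy.optimize import differential_evolution as de
    hsv=cv2.GaussianBlur(c["frame"],(3,3),0);hsv=cv2.cvtColor(hsv,cv2.COLOR_RGB2HSV);lo,hi=HUE[col]
    g=hsv[:,:,2].astype(np.float32);H=hsv[:,:,0].astype(int);H[H>170]-=180
    on=((H>=lo-6)&(H<=hi+6)&(hsv[:,:,1]>110)&(g>70)).astype(np.float32)
    X,Y=np.meshgrid(np.arange(-54,55,2.),np.arange(-38,39,2.))
    rec=(abs(abs(X)-34.5)<9)&(abs(abs(Y)-18.5)<9);ins=(abs(X)<46)&(abs(Y)<30)
    t=np.where(ins&~rec,1.,0.);wt=np.where(ins|(z<.05),1.,0.)
    W=np.linalg.inv(c["cam_to_world"])
    def cost(p):
        a=np.deg2rad(p[2]);x=p[0]+X*np.cos(a)-Y*np.sin(a);y=p[1]+X*np.sin(a)+Y*np.cos(a)
        q=np.c_[x.ravel()/1e3,y.ravel()/1e3,np.full(x.size,z),np.ones(x.size)]@W.T
        u=(q[:,0]/q[:,2]*c["fx"]+c["cx"]).reshape(x.shape).astype(np.float32);v=(q[:,1]/q[:,2]*c["fy"]+c["cy"]).reshape(x.shape).astype(np.float32)
        return (wt*(cv2.remap(on,u,v,cv2.INTER_LINEAR)-t)**2).sum()
    x,y,a=guess
    s=de(cost,[(x-15,x+15),(y-15,y+15),(a-14,a+14)],seed=0,maxiter=60)
    return np.round(s.x,1),round(s.fun/t.sum(),3)
def togo(x,y,z,yaw):
    "delta in tool axes (m,deg) from present pose to TCP target (mm,deg)"
    from plant import r
    from scipy.spatial.transform import Rotation as R
    s=r.get_state();A=R.from_euler("xyz",s["eef_rot"],degrees=True)
    d=A.inv().apply(np.array([x,y,z])/1e3-s["tcp_pos"]);B=R.from_euler("xyz",[180,0,yaw],degrees=True)
    print("t",s["time_s"],"d",np.round(d,4),"rot",np.round((A.inv()*B).as_rotvec(degrees=True),2))
E
python3 - <<'E'
from h import *
c=dict(np.load("top0.npz"));P=cloud(c)
for n,g,z in[("blue",(628,27,9),.052),("red",(429,180,0),.052),("green",(627,-272,-10),.049),("yellow",(427,-175,-5),.049)]: print(n,*recess(c,n,g,z))
m=lid(c,"blue",(278,208),.003,r=34,hue=(105,125))&(P[:,:,2]<.02)
p=np.argwhere(m)[:,::-1].astype(np.float32)
q=ray(c,cv2.convexHull(p).reshape(-1,2),.003)[:,:2]*1000
print("blue bay",cv2.minAreaRect(q.astype(np.float32)),q[q[:,0].argmax()],q[q[:,0].argmin()],q[q[:,1].argmax()],q[q[:,1].argmin()])
togo(628,27,150,9)
E
```

```text
blue [633.6  26.3   6.9] 0.221
red [4.300e+02 1.814e+02 2.000e-01] 0.176
green [ 628.8 -272.1  -11.2] 0.22
yellow [ 426.9 -175.1   -4.8] 0.32
blue bay ((429.67022705078125, 178.58148193359375), (87.22218322753906, 123.12847900390625), 85.67972564697266) [490.03554079 211.63790739] [369.59093324 147.23463489] [385.03054266 225.68915798] [477.04504685 132.21352211]
t 0.1 d [0.5561 0.3815 0.0764] rot [ 8.000e-02  2.000e-02 -3.432e+01]
```

```bash
python3 -m pendant '[[0.559, 0.38, 0, 0, 0, -34.3], [0.559, 0.38, 0, 0, 0, -34.3], [0.559, 0.38, 0, 0, 0, -34.3], [0.559, 0.38, 0, 0, 0, -34.3], [0.559, 0.38, 0, 0, 0, -34.3], [0.559, 0.38, 0, 0, 0, -34.3], [0.559, 0.38, 0, 0, 0, -34.3], [0.559, 0.38, 0, 0, 0, -34.3], [0.559, 0.38, 0, 0, 0, -34.3], [0.559, 0.38, 0, 0, 0, -34.3], [0.559, 0.38, 0, 0, 0, -34.3], [0.559, 0.38, 0, 0, 0, -34.3]]' 0.088
python3 -c "from h import *;togo(631,27,100,8.5)"
```

```text
time_s: 1.1
tcp_pos: [0.5426, 0.1773, 0.2265]
eef_rot: [-180.0, 0.0, 9.0]
contact_force: [0.2, 0.2, 0.0]
gripper_width: 0.0871
gripper_force: 0.0
t 1.1 d [0.0638 0.1623 0.1265] rot [-0.    0.01  0.5 ]
```

```bash
python3 -m pendant '[[0.064, 0.162, 0.1, 0, 0, 0.5], [0.064, 0.162, 0.1, 0, 0, 0.5], [0.064, 0.162, 0.1, 0, 0, 0.5], [0.064, 0.162, 0.1, 0, 0, 0.5], [0.064, 0.162, 0.1, 0, 0, 0.5], [0.064, 0.162, 0.1, 0, 0, 0.5], [0.064, 0.162, 0.1, 0, 0, 0.5]]'
python3 - <<'E'
from h import *
from plant import r
togo(631,27,14,8.5)
c=r.capture("side");cv2.imwrite("pics/s1.png",c["frame"][:,:,::-1])
c=r.capture("top");cv2.imwrite("pics/t1.png",c["frame"][:,:,::-1])
E
```

```text
time_s: 1.68
tcp_pos: [0.6301, 0.0272, 0.1244]
eef_rot: [180.0, 0.2, 8.3]
contact_force: [-0.7, 0.8, 1.0]
gripper_width: 0.0877
gripper_force: 0.0
t 1.6833 d [0.0012 0.0003 0.1104] rot [ 0.04  0.22 -0.19]
```

View pics/s1.png

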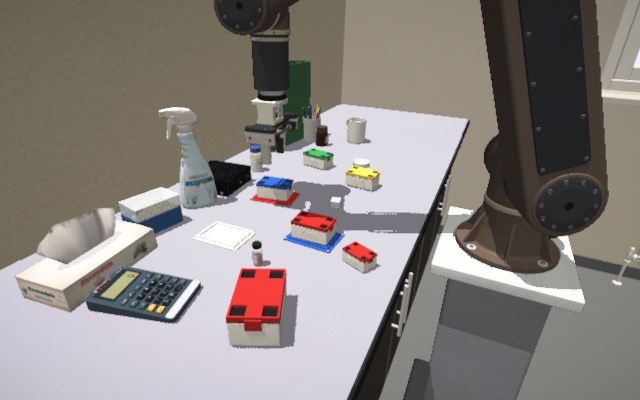

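The side view is clear. The gripper (270,140) hovers above the blue box (275,188), and red sits in the blue bay at (314,225). I'll cross-check the poses from this camera too.

```bash
python3 - <<'E'
from h import *
from plant import r
c=r.capture("side")
for n,g,z in[("blue",(630,27,8),.052),("red",(429,180,0),.052),("green",(627,-272,-10),.049),("yellow",(427,-175,-5),.049)]: print(n,*recess(c,n,g,z))
P=cloud(c);f=c["frame"].min(2)
E
```

```text
blue [644.8  33.8  21.6] 0.291
red [428.7 186.6  -1.8] 0.281
green [ 623.6 -260.   -13.9] 0.432
yellow [ 425.3 -167.4  -13.6] 0.632
```

```bash
python3 -m pendant '[[0, 0, 0.04, 0, 0, 0], [0, 0, 0.07, 0, 0, 0], [0, 0, 0.09, 0, 0, 0], [0, 0, 0.105, 0, 0, 0], [0, 0, 0.112, 0, 0, 0], [0, 0, 0.112, 0, 0, 0]]'
python3 -m pendant '[[0, 0, 0, 0, 0, 0], [0, 0, 0, 0, 0, 0], [0, 0, 0, 0, 0, 0], [0, 0, 0, 0, 0, 0], [0, 0, 0, 0, 0, 0], [0, 0, 0, 0, 0, 0]]' 0.03 20
python3 -m pendant '[[0, 0, 0, 0, 0, 0], [0, 0, 0, 0, 0, 0], [0, 0, 0, 0, 0, 0], [0, 0, -0.02, 0, 0, 0], [0, 0, -0.05, 0, 0, 0], [0, 0, -0.09, 0, 0, 0], [0, 0, -0.13, 0, 0, 0], [0, 0, -0.13, 0, 0, 0]]'
python3 -c "
from h import *
from plant import r
c=r.capture('side');cv2.imwrite('pics/s2.png',cv2.resize(c['frame'][80:280,150:420,::-1],(800,592)))
c=r.capture('top');cv2.imwrite('pics/t2.png',c['frame'][:,:,::-1])
togo(629,270.6,144,-1)"
```

```text
time_s: 2.33
tcp_pos: [0.6299, 0.0302, 0.0139]
eef_rot: [180.0, 0.1, 8.6]
contact_force: [0.5, -0.1, 0.4]
gripper_width: 0.0878
gripper_force: 0.0
time_s: 2.83
tcp_pos: [0.6312, 0.0293, 0.0155]
eef_rot: [-180.0, -0.1, 8.5]
contact_force: [-1.3, 0.6, 3.9]
gripper_width: 0.0601
gripper_force: 20.0
time_s: 3.5
tcp_pos: [0.6352, 0.0298, 0.1533]
eef_rot: [-180.0, -0.7, 8.6]
contact_force: [2.1, -0.0, -0.2]
gripper_width: 0.06
gripper_force: 20.0
t 3.6 d [ 0.0329 -0.2388  0.003 ] rot [-0.08 -0.22  9.47]
```

View pics/s2.png

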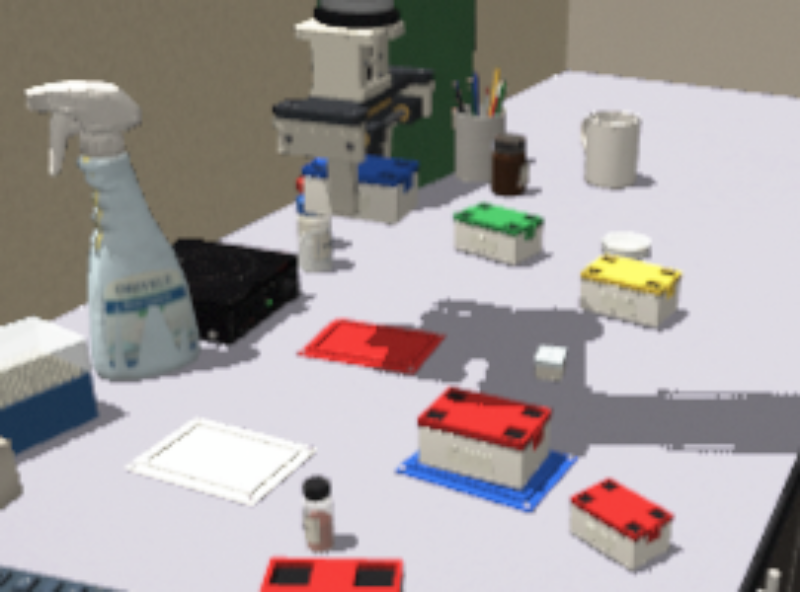

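Blue is held level at crop (385,185), and the red bay (370,345) and spare bay (225,460) are free. I'll check clearance near the spare bay before moving.

```bash
python3 - <<'E'
from h import *
c=dict(np.load("top0.npz"));P=cloud(c)
for h in(.07,.12):
    s=(P[...,2]>h)&(P[...,0]>.5)&(P[...,1]>.08)&(P[...,1]<.45)&(P[...,0]<.9);q=P[s];i=q[:,0].argsort()[:200:40];print(h,len(q),np.round(q[i],3).tolist())
c=cv2.imread("pics/t2.png")[:,:,::-1].copy()
d=dict(np.load("top0.npz"));d["frame"]=c
print("redbay",fit(d,lid(d,"red",(331,137),.003,r=30),.003))
togo(629,270.6,144,-1)
E
```

```text
0.07 2654 [[0.763, 0.136, 0.077], [0.768, 0.138, 0.092], [0.771, 0.135, 0.1], [0.772, 0.267, 0.075], [0.774, 0.165, 0.094]]
0.12 1073 [[0.771, 0.144, 0.121], [0.776, 0.168, 0.123], [0.779, 0.143, 0.134], [0.781, 0.171, 0.15], [0.782, 0.166, 0.171]]
redbay [616.   21.3  96.   93.3   6.9]
t 3.6 d [ 0.0329 -0.2388  0.003 ] rot [-0.08 -0.22  9.47]
```

```bash
python3 -m pendant '[[0.006, -0.03, 0, 0, 0, 2], [0.012, -0.07, 0, 0, 0, 4], [0.018, -0.11, 0, 0, 0, 6], [0.024, -0.15, 0, 0, 0, 8], [0.028, -0.19, 0, 0, 0, 9.5], [0.032, -0.22, 0, 0, 0, 9.5], [0.033, -0.239, 0, 0, 0, 9.5], [0.033, -0.239, 0, 0, 0, 9.5], [0.033, -0.239, 0, 0, 0, 9.5], [0.033, -0.239, 0, 0, 0, 9.5]]'
python3 -c "from h import *;togo(629,270.6,16,-1)"
```

```text
time_s: 4.43
tcp_pos: [0.6275, 0.2695, 0.1432]
eef_rot: [179.9, 0.1, -1.0]
contact_force: [-0.2, -0.0, -1.5]
gripper_width: 0.06
gripper_force: 20.0
t 4.4333 d [ 0.0018 -0.0013  0.1272] rot [ 0.08  0.11 -0.02]
```

```bash
python3 -m pendant '[[0.001, -0.001, 0.04, 0, 0, 0], [0.001, -0.001, 0.075, 0, 0, 0], [0.001, -0.001, 0.1, 0, 0, 0], [0.001, -0.001, 0.115, 0, 0, 0], [0.001, -0.001, 0.122, 0, 0, 0], [0.001, -0.001, 0.127, 0, 0, 0], [0.001, -0.001, 0.127, 0, 0, 0], [0.001, -0.001, 0.127, 0, 0, 0]]'
python3 -m pendant '[[0, 0, 0, 0, 0, 0], [0, 0, 0, 0, 0, 0], [0, 0, 0, 0, 0, 0], [0, 0, 0, 0, 0, 0], [0, 0, 0, 0, 0, 0], [0, 0, 0, 0, 0, 0]]' 0.088
python3 -m pendant '[[0, 0, -0.02, 0, 0, 0], [0, 0, -0.06, 0, 0, 0], [0, 0, -0.1, 0, 0, 0], [0, 0, -0.13, 0, 0, 0], [0, 0, -0.13, 0, 0, 0], [0, 0, -0.13, 0, 0, 0]]'
python3 -c "
from h import *
from plant import r
c=r.capture('top');cv2.imwrite('pics/t3.png',c['frame'][:,:,::-1])
print('redbay',fit(c,lid(c,'red',(331,137),.003,r=30),.003))
togo(430,181,144,0)"
```

```text
time_s: 5.1
tcp_pos: [0.6299, 0.2713, 0.0186]
eef_rot: [-180.0, -0.1, -1.0]
contact_force: [-0.3, 0.2, -0.3]
gripper_width: 0.0598
gripper_force: 20.0
time_s: 5.6
tcp_pos: [0.6292, 0.2716, 0.0178]
eef_rot: [-180.0, -0.0, -1.0]
contact_force: [0.8, -0.3, 0.2]
gripper_width: 0.0874
gripper_force: 0.0
time_s: 6.1
tcp_pos: [0.6302, 0.2723, 0.1506]
eef_rot: [-179.8, -0.2, -1.0]
contact_force: [0.1, -0.0, 0.2]
gripper_width: 0.0875
gripper_force: 0.0
redbay [630.9  23.  124.9  92.2   7.5]
t 6.15 d [-0.1975  0.0943  0.0042] rot [-0.08 -0.06 -1.02]
```

```bash
python3 -m pendant '[[-0.03, 0.015, 0, 0, 0, -1], [-0.066, 0.032, 0, 0, 0, -1], [-0.1, 0.048, 0, 0, 0, -1], [-0.14, 0.066, 0, 0, 0, -1], [-0.17, 0.081, 0, 0, 0, -1], [-0.19, 0.091, 0, 0, 0, -1], [-0.1975, 0.0945, 0, 0, 0, -1], [-0.1975, 0.0945, 0, 0, 0, -1], [-0.1975, 0.0945, 0, 0, 0, -1], [-0.1975, 0.0945, 0, 0, 0, -1]]'
python3 -c "from h import *;togo(430,181,14,0)"
```

```text
time_s: 6.98
tcp_pos: [0.4307, 0.181, 0.1473]
eef_rot: [180.0, 0.0, -0.0]
contact_force: [0.6, 0.1, -0.0]
gripper_width: 0.0877
gripper_force: 0.0
t 6.9833 d [-7.000e-04 -1.000e-04  1.333e-01] rot [ 0.02  0.01 -0.  ]
```

```bash
python3 -m pendant '[[0, 0, 0.04, 0, 0, 0], [0, 0, 0.08, 0, 0, 0], [0, 0, 0.105, 0, 0, 0], [0, 0, 0.12, 0, 0, 0], [0, 0, 0.128, 0, 0, 0], [0, 0, 0.133, 0, 0, 0], [0, 0, 0.133, 0, 0, 0], [0, 0, 0.133, 0, 0, 0]]'
python3 -m pendant '[[0, 0, 0, 0, 0, 0], [0, 0, 0, 0, 0, 0], [0, 0, 0, 0, 0, 0], [0, 0, 0, 0, 0, 0], [0, 0, 0, 0, 0, 0], [0, 0, 0, 0, 0, 0], [0, 0, 0, 0, 0, 0], [0, 0, 0, 0, 0, 0]]' 0.03 20
python3 -m pendant '[[0, 0, -0.02, 0, 0, 0], [0, 0, -0.05, 0, 0, 0], [0, 0, -0.09, 0, 0, 0], [0, 0, -0.13, 0, 0, 0], [0, 0, -0.13, 0, 0, 0], [0, 0, -0.13, 0, 0, 0], [0, 0, -0.13, 0, 0, 0]]'
python3 - <<'E'
from h import *
from plant import r
c=r.capture('top');cv2.imwrite('pics/t4.png',cv2.resize(c['frame'][90:270,130:490,::-1],(800,400)))
P=cloud(c)
print('bluebay',fit(c,lid(c,'blue',(278,208),.003,r=30)&(P[...,2]<.03),.003))
print('blue in spare',recess(c,'blue',(629,271,-1),.052))
togo(631,23,144,7.5)
E
```

```text
time_s: 7.65
tcp_pos: [0.4307, 0.181, 0.0149]
eef_rot: [-180.0, -0.0, -0.0]
contact_force: [0.4, 0.2, -1.2]
gripper_width: 0.0873
gripper_force: 0.0
time_s: 8.32
tcp_pos: [0.4305, 0.181, 0.015]
eef_rot: [-180.0, -0.1, 0.0]
contact_force: [-1.0, 1.4, 6.2]
gripper_width: 0.0598
gripper_force: 20.0
time_s: 8.9
tcp_pos: [0.4292, 0.18, 0.144]
eef_rot: [180.0, 0.1, -0.0]
contact_force: [0.4, 0.8, -1.8]
gripper_width: 0.0601
gripper_force: 20.0
bluebay [389.9 182.1  89.2  41.5  89. ]
blue in spare (array([644. , 267.8,  12.5]), np.float64(0.43))
t 8.95 d [ 0.2021  0.1565 -0.0008] rot [ 0.07  0.12 -7.54]
```

View pics/t4.png

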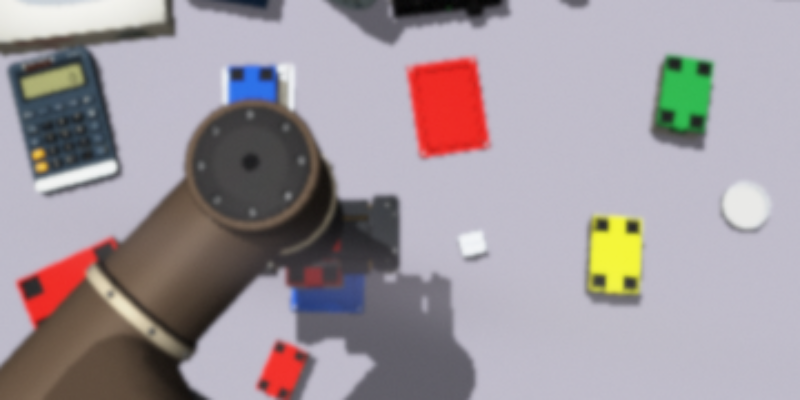

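Red is held above the blue bay (330,270 in the crop), blue is parked in the spare bay (253,85) and the red bay is empty (448,107). Carrying red over now.

```bash
python3 -m pendant '[[0.024, 0.018, 0, 0, 0, -1], [0.054, 0.042, 0, 0, 0, -3], [0.086, 0.067, 0, 0, 0, -5], [0.118, 0.091, 0, 0, 0, -7], [0.15, 0.116, 0, 0, 0, -7.5], [0.178, 0.138, 0, 0, 0, -7.5], [0.195, 0.151, 0, 0, 0, -7.5], [0.202, 0.1565, 0, 0, 0, -7.5], [0.202, 0.1565, 0, 0, 0, -7.5], [0.202, 0.1565, 0, 0, 0, -7.5], [0.202, 0.1565, 0, 0, 0, -7.5]]'
python3 - <<'E'
from h import *
from plant import r
togo(631,23,16,7.5)
c=r.capture('top')
P=cloud(c)
print('bluebay',fit(c,lid(c,'blue',(278,208),.003,r=32)&(P[...,2]<.03),.003))
print('blue in spare',recess(c,'blue',(629,271,-1),.052), 'spare', fit(c,lid(c,'blue',(246,136),.05,r=26)&(P[...,2]>.03),.052))
cv2.imwrite('pics/t5.png',cv2.resize(c['frame'][90:270,130:490,::-1],(800,400)))
E
```

```text
time_s: 9.87
tcp_pos: [0.6307, 0.0244, 0.1434]
eef_rot: [180.0, 0.1, 7.5]
contact_force: [-0.5, 0.6, -1.3]
gripper_width: 0.0603
gripper_force: 20.0
t 9.8667 d [0.0004 0.0014 0.1274] rot [0.01 0.13 0.01]Traceback (most recent call last):
  File "<stdin>", line 6, in <module>
  File "h.py", line 15, in fit
    q=max(cs,key=cv2.contourArea).reshape(-1,2)
      ~~~^^^^^^^^^^^^^^^^^^^^^^^^
ValueError: max() iterable argument is empty
```

```bash
python3 -m pendant '[[0, 0.001, 0.04, 0, 0, 0], [0, 0.001, 0.075, 0, 0, 0], [0, 0.001, 0.1, 0, 0, 0], [0, 0.001, 0.115, 0, 0, 0], [0, 0.001, 0.122, 0, 0, 0], [0, 0.001, 0.127, 0, 0, 0], [0, 0.001, 0.127, 0, 0, 0], [0, 0.001, 0.127, 0, 0, 0]]'
python3 -m pendant '[[0, 0, 0, 0, 0, 0], [0, 0, 0, 0, 0, 0], [0, 0, 0, 0, 0, 0], [0, 0, 0, 0, 0, 0], [0, 0, 0, 0, 0, 0], [0, 0, 0, 0, 0, 0]]' 0.088
python3 -m pendant '[[0, 0, -0.02, 0, 0, 0], [0, 0, -0.06, 0, 0, 0], [0, 0, -0.1, 0, 0, 0], [0, 0, -0.13, 0, 0, 0], [0, 0, -0.13, 0, 0, 0], [0, 0, -0.13, 0, 0, 0]]'
python3 -c "from h import *;togo(629,271,144,-1)"
```

```text
time_s: 10.58
tcp_pos: [0.6327, 0.0235, 0.0187]
eef_rot: [-180.0, -0.1, 7.5]
contact_force: [0.5, 0.4, -1.4]
gripper_width: 0.06
gripper_force: 20.0
time_s: 11.08
tcp_pos: [0.6322, 0.0229, 0.0178]
eef_rot: [-180.0, -0.0, 7.5]
contact_force: [-0.3, 0.7, -0.5]
gripper_width: 0.0869
gripper_force: 0.0
time_s: 11.58
tcp_pos: [0.6333, 0.0233, 0.1502]
eef_rot: [-179.9, -0.3, 7.5]
contact_force: [0.5, 0.5, -0.7]
gripper_width: 0.088
gripper_force: 0.0
t 11.5833 d [ 0.028  -0.2461  0.0066] rot [-0.07 -0.27  8.49]
```

```bash
python3 -m pendant '[[0.006, -0.03, 0, 0, 0, 2], [0.012, -0.07, 0, 0, 0, 4], [0.018, -0.11, 0, 0, 0, 6], [0.024, -0.15, 0, 0, 0, 8], [0.026, -0.19, 0, 0, 0, 8.5], [0.028, -0.23, 0, 0, 0, 8.5], [0.028, -0.246, 0, 0, 0, 8.5], [0.028, -0.246, 0, 0, 0, 8.5], [0.028, -0.246, 0, 0, 0, 8.5], [0.028, -0.246, 0, 0, 0, 8.5]]'
python3 - <<'E'
from h import *
from plant import r
togo(629,271,14,-1)
c=r.capture('top');P=cloud(c)
cv2.imwrite('pics/t5.png',cv2.resize(c['frame'][90:270,130:490,::-1],(800,400)))
print('bluebay',fit(c,lid(c,'blue',(278,208),.003,r=32,hue=(105,125))&(P[...,2]<.03),.003))
print('red in redbay',recess(c,'red',(632,23,7.5),.052), fit(c,lid(c,'red',(331,136),.05,r=26)&(P[...,2]>.035),.052),np.median(P[125:145,325:336,2]))
E
```

```text
time_s: 12.42
tcp_pos: [0.6273, 0.2697, 0.1464]
eef_rot: [179.9, 0.1, -1.0]
contact_force: [-0.3, -0.2, -0.1]
gripper_width: 0.0879
gripper_force: 0.0
t 12.4167 d [ 0.0019 -0.0014  0.1324] rot [ 0.07  0.09 -0.02]
bluebay [429.8 178.7 123.9  91.   -3.2]
red in redbay (array([631.5,  23.3,   7.5]), np.float64(0.254)) [629.6  23.4  99.2  62.5   7.7] 0.052197911596448376
```

View pics/t5.png

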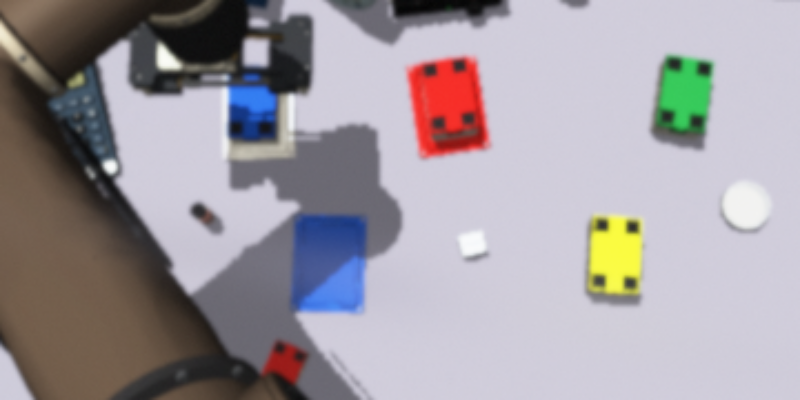

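Red sits centred in the red bay (448,107) and the blue bay is empty (330,263). Taking blue from the spare bay.

```bash
python3 -m pendant '[[0, -0.001, 0.04, 0, 0, 0], [0, -0.001, 0.08, 0, 0, 0], [0, -0.001, 0.105, 0, 0, 0], [0, -0.001, 0.12, 0, 0, 0], [0, -0.001, 0.128, 0, 0, 0], [0, -0.001, 0.132, 0, 0, 0], [0, -0.001, 0.132, 0, 0, 0], [0, -0.001, 0.132, 0, 0, 0]]'
python3 -m pendant '[[0, 0, 0, 0, 0, 0], [0, 0, 0, 0, 0, 0], [0, 0, 0, 0, 0, 0], [0, 0, 0, 0, 0, 0], [0, 0, 0, 0, 0, 0], [0, 0, 0, 0, 0, 0], [0, 0, 0, 0, 0, 0], [0, 0, 0, 0, 0, 0]]' 0.03 20
python3 -m pendant '[[0, 0, -0.02, 0, 0, 0], [0, 0, -0.05, 0, 0, 0], [0, 0, -0.09, 0, 0, 0], [0, 0, -0.13, 0, 0, 0], [0, 0, -0.13, 0, 0, 0], [0, 0, -0.13, 0, 0, 0], [0, 0, -0.13, 0, 0, 0]]'
python3 -c "from h import *;togo(430,178.7,144,-3.2)"
```

```text
time_s: 13.13
tcp_pos: [0.6287, 0.2715, 0.0168]
eef_rot: [-179.9, -0.1, -1.0]
contact_force: [1.1, 1.0, 0.4]
gripper_width: 0.0878
gripper_force: 0.0
time_s: 13.8
tcp_pos: [0.628, 0.2717, 0.0159]
eef_rot: [-180.0, -0.0, -1.0]
contact_force: [-1.1, 1.0, 3.7]
gripper_width: 0.0601
gripper_force: 20.0
time_s: 14.38
tcp_pos: [0.6271, 0.2713, 0.145]
eef_rot: [-180.0, 0.1, -1.0]
contact_force: [-0.9, -0.9, -2.5]
gripper_width: 0.06
gripper_force: 20.0
t 14.3833 d [-0.1954  0.0961  0.0012] rot [-0.01  0.05  2.17]
```

```bash
python3 -m pendant '[[-0.03, 0.015, 0, 0, 0, 1], [-0.066, 0.032, 0, 0, 0, 2], [-0.1, 0.049, 0, 0, 0, 2.2], [-0.14, 0.068, 0, 0, 0, 2.2], [-0.17, 0.083, 0, 0, 0, 2.2], [-0.188, 0.092, 0, 0, 0, 2.2], [-0.1955, 0.096, 0, 0, 0, 2.2], [-0.1955, 0.096, 0, 0, 0, 2.2], [-0.1955, 0.096, 0, 0, 0, 2.2], [-0.1955, 0.096, 0, 0, 0, 2.2]]'
python3 -c "from h import *;togo(430,178.7,16,-3.2)"
```

```text
time_s: 15.22
tcp_pos: [0.4313, 0.1794, 0.1451]
eef_rot: [180.0, 0.0, -3.2]
contact_force: [-0.2, 0.5, -0.5]
gripper_width: 0.0597
gripper_force: 20.0
t 15.2167 d [-0.0013  0.0007  0.1291] rot [ 0.04  0.02 -0.01]
```

```bash
python3 -m pendant '[[-0.001, 0.001, 0.04, 0, 0, 0], [-0.001, 0.001, 0.075, 0, 0, 0], [-0.001, 0.001, 0.1, 0, 0, 0], [-0.001, 0.001, 0.115, 0, 0, 0], [-0.001, 0.001, 0.124, 0, 0, 0], [-0.001, 0.001, 0.129, 0, 0, 0], [-0.001, 0.001, 0.129, 0, 0, 0], [-0.001, 0.001, 0.129, 0, 0, 0]]'
python3 -m pendant '[[0, 0, 0, 0, 0, 0], [0, 0, 0, 0, 0, 0], [0, 0, 0, 0, 0, 0], [0, 0, 0, 0, 0, 0], [0, 0, 0, 0, 0, 0], [0, 0, 0, 0, 0, 0]]' 0.088
python3 -m pendant '[[0, 0, -0.02, 0, 0, 0], [0, 0, -0.06, 0, 0, 0], [0, 0, -0.1, 0, 0, 0], [0, 0, -0.13, 0, 0, 0], [0, 0, -0.13, 0, 0, 0], [0, 0, -0.13, 0, 0, 0]]'
python3 -c "from h import *;togo(427,-175.1,144,-5.2)"
```

```text
time_s: 15.88
tcp_pos: [0.4304, 0.1786, 0.0167]
eef_rot: [-180.0, -0.0, -3.2]
contact_force: [-0.7, 0.9, -0.6]
gripper_width: 0.0598
gripper_force: 20.0
time_s: 16.38
tcp_pos: [0.4297, 0.1781, 0.0168]
eef_rot: [-180.0, -0.0, -3.2]
contact_force: [0.7, -0.4, 0.3]
gripper_width: 0.0871
gripper_force: 0.0
time_s: 16.88
tcp_pos: [0.4305, 0.1789, 0.1487]
eef_rot: [-179.8, -0.2, -3.2]
contact_force: [0.4, -0.7, -0.1]
gripper_width: 0.0875
gripper_force: 0.0
t 16.8833 d [0.0163 0.3537 0.0034] rot [-0.22 -0.18  1.99]
```

```bash
python3 -m pendant '[[0.001, 0.025, 0, 0, 0, 0], [0.003, 0.06, 0, 0, 0, 1], [0.005, 0.1, 0, 0, 0, 2], [0.0065, 0.14, 0, 0, 0, 2], [0.008, 0.18, 0, 0, 0, 2], [0.01, 0.22, 0, 0, 0, 2], [0.012, 0.26, 0, 0, 0, 2], [0.014, 0.3, 0, 0, 0, 2], [0.015, 0.33, 0, 0, 0, 2], [0.016, 0.3535, 0, 0, 0, 2], [0.016, 0.3535, 0, 0, 0, 2], [0.016, 0.3535, 0, 0, 0, 2]]'
python3 - <<'E'
from h import *
from plant import r
togo(427,-175.1,11,-5.2)
c=r.capture('top');P=cloud(c)
cv2.imwrite('pics/t6.png',cv2.resize(c['frame'][90:270,130:490,::-1],(800,400)))
print('blue',recess(c,'blue',(430,179,-3),.052))
E
```

```text
time_s: 17.88
tcp_pos: [0.4246, -0.1769, 0.1452]
eef_rot: [180.0, 0.2, -5.4]
contact_force: [-0.8, -0.0, 0.1]
gripper_width: 0.0873
gripper_force: 0.0
t 17.8833 d [ 0.0026 -0.002   0.1342] rot [ 0.    0.15 -0.2 ]
blue (array([430.1, 177.5,  -2.7]), np.float64(0.135))
```

View pics/t6.png

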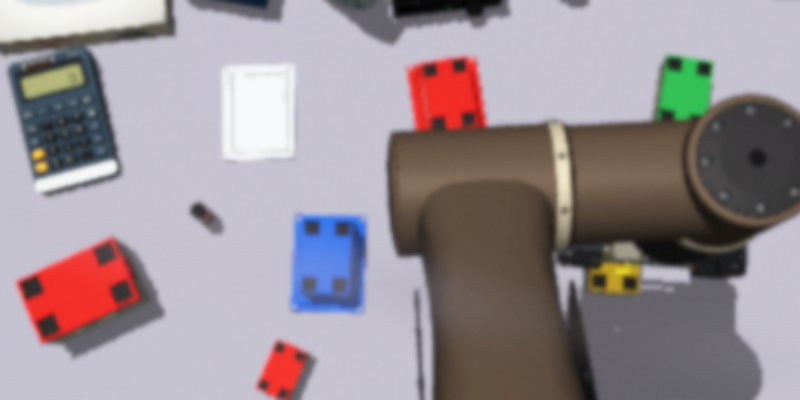

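Blue sits in the blue bay (330,262) and the spare bay is empty again. Now grasping yellow.

```bash
python3 -m pendant '[[0.001, -0.001, 0.04, 0, 0, 0], [0.001, -0.001, 0.08, 0, 0, 0], [0.001, -0.001, 0.105, 0, 0, 0], [0.001, -0.001, 0.12, 0, 0, 0], [0.001, -0.001, 0.129, 0, 0, 0], [0.001, -0.001, 0.134, 0, 0, 0], [0.001, -0.001, 0.134, 0, 0, 0], [0.001, -0.001, 0.134, 0, 0, 0]]'
python3 -m pendant '[[0, 0, 0, 0, 0, 0], [0, 0, 0, 0, 0, 0]]'
```

```text
time_s: 18.6
tcp_pos: [0.4275, -0.1745, 0.0131]
eef_rot: [180.0, -0.0, -5.2]
contact_force: [0.4, -0.0, -0.4]
gripper_width: 0.0876
gripper_force: 0.0
time_s: 18.77
tcp_pos: [0.4276, -0.1748, 0.0136]
eef_rot: [-180.0, -0.1, -5.2]
contact_force: [-0.1, 0.3, -0.4]
gripper_width: 0.0878
gripper_force: 0.0
```

```bash
python3 -m pendant '[[0, 0, 0, 0, 0, 0], [0, 0, 0, 0, 0, 0], [0, 0, 0, 0, 0, 0], [0, 0, 0, 0, 0, 0], [0, 0, 0, 0, 0, 0], [0, 0, 0, 0, 0, 0], [0, 0, 0, 0, 0, 0], [0, 0, 0, 0, 0, 0]]' 0.03 20
python3 -m pendant '[[0, 0, -0.02, 0, 0, 0], [0, 0, -0.05, 0, 0, 0], [0, 0, -0.09, 0, 0, 0], [0, 0, -0.13, 0, 0, 0], [0, 0, -0.15, 0, 0, 0], [0, 0, -0.15, 0, 0, 0], [0, 0, -0.15, 0, 0, 0], [0, 0, -0.15, 0, 0, 0]]'
python3 -c "from h import *;togo(631.5,23.3,162,7.5)"
```

```text
time_s: 19.43
tcp_pos: [0.4269, -0.1749, 0.0126]
eef_rot: [-180.0, -0.0, -5.2]
contact_force: [-0.8, 0.2, 1.5]
gripper_width: 0.0604
gripper_force: 20.0
time_s: 20.1
tcp_pos: [0.426, -0.1747, 0.1617]
eef_rot: [-180.0, 0.1, -5.2]
contact_force: [0.6, 0.1, -2.1]
gripper_width: 0.0599
gripper_force: 20.0
t 20.1 d [ 0.1866 -0.216  -0.0004] rot [ -0.03   0.07 -12.73]
```

```bash
python3 -m pendant '[[0.015, -0.018, 0, 0, 0, -2], [0.04, -0.046, 0, 0, 0, -5], [0.066, -0.076, 0, 0, 0, -8], [0.092, -0.106, 0, 0, 0, -11], [0.118, -0.136, 0, 0, 0, -12.7], [0.144, -0.166, 0, 0, 0, -12.7], [0.168, -0.194, 0, 0, 0, -12.7], [0.181, -0.21, 0, 0, 0, -12.7], [0.1865, -0.216, 0, 0, 0, -12.7], [0.1865, -0.216, 0, 0, 0, -12.7], [0.1865, -0.216, 0, 0, 0, -12.7], [0.1865, -0.216, 0, 0, 0, -12.7]]'
python3 -m pendant '[[0, 0, 0, 0, 0, 0], [0, 0, 0, 0, 0, 0], [0, 0, 0, 0, 0, 0]]'
python3 -c "from h import *;togo(631.5,23.3,61,7.5)"
```

```text
time_s: 21.1
tcp_pos: [0.6309, 0.0224, 0.1614]
eef_rot: [180.0, 0.1, 7.5]
contact_force: [0.6, -0.9, -1.9]
gripper_width: 0.0599
gripper_force: 20.0
time_s: 21.35
tcp_pos: [0.6319, 0.0226, 0.163]
eef_rot: [-180.0, -0.0, 7.4]
contact_force: [0.6, -0.1, -0.8]
gripper_width: 0.0598
gripper_force: 20.0
t 21.35 d [-0.0003 -0.0007  0.102 ] rot [-0.01 -0.03 -0.05]
```

```bash
python3 -m pendant '[[0, 0, 0.03, 0, 0, 0], [0, 0, 0.06, 0, 0, 0], [0, 0, 0.08, 0, 0, 0], [0, 0, 0.088, 0, 0, 0], [0, 0, 0.092, 0, 0, 0], [0, 0, 0.095, 0, 0, 0], [0, 0, 0.098, 0, 0, 0], [0, 0, 0.1, 0, 0, 0], [0, 0, 0.1, 0, 0, 0], [0, 0, 0.1, 0, 0, 0]]'
python3 -m pendant '[[0, 0, 0, 0, 0, 0], [0, 0, 0, 0, 0, 0]]'
```

```text
time_s: 22.18
tcp_pos: [0.6326, 0.0234, 0.0633]
eef_rot: [-180.0, -0.1, 7.5]
contact_force: [-0.4, -0.1, -0.9]
gripper_width: 0.0602
gripper_force: 20.0
time_s: 22.35
tcp_pos: [0.6324, 0.0233, 0.0631]
eef_rot: [-180.0, -0.0, 7.5]
contact_force: [-0.0, 1.1, -0.7]
gripper_width: 0.0601
gripper_force: 20.0
```

No contact force at a height below the lid top, so the feet are inside the recesses. I'll lower slightly, release, rise and check.

```bash
python3 -m pendant '[[0, 0, 0.001, 0, 0, 0], [0, 0, 0.002, 0, 0, 0], [0, 0, 0.002, 0, 0, 0]]'
python3 -m pendant '[[0, 0, 0, 0, 0, 0], [0, 0, 0, 0, 0, 0], [0, 0, 0, 0, 0, 0], [0, 0, 0, 0, 0, 0], [0, 0, 0, 0, 0, 0], [0, 0, 0, 0, 0, 0]]' 0.088
python3 -m pendant '[[0, 0, -0.02, 0, 0, 0], [0, 0, -0.06, 0, 0, 0], [0, 0, -0.1, 0, 0, 0], [0, 0, -0.1, 0, 0, 0], [0, 0, -0.1, 0, 0, 0], [0, 0, -0.1, 0, 0, 0]]'
python3 -c "from h import *;togo(628.5,-272,162,-11)"
```

```text
time_s: 22.6
tcp_pos: [0.6323, 0.0233, 0.0606]
eef_rot: [180.0, -0.0, 7.5]
contact_force: [1.0, 1.0, -0.2]
gripper_width: 0.0597
gripper_force: 20.0
time_s: 23.1
tcp_pos: [0.6322, 0.0233, 0.0606]
eef_rot: [180.0, 0.0, 7.5]
contact_force: [-0.2, -0.1, -0.5]
gripper_width: 0.0871
gripper_force: 0.0
time_s: 23.6
tcp_pos: [0.632, 0.0233, 0.1608]
eef_rot: [-180.0, -0.0, 7.5]
contact_force: [0.2, 0.7, -1.2]
gripper_width: 0.0875
gripper_force: 0.0
t 23.6 d [-0.0419  0.2923 -0.0014] rot [-0.03 -0.02 18.47]
```

```bash
python3 -m pendant '[[-0.003, 0.02, 0, 0, 0, 2], [-0.008, 0.055, 0, 0, 0, 5], [-0.014, 0.095, 0, 0, 0, 9], [-0.02, 0.135, 0, 0, 0, 13], [-0.025, 0.175, 0, 0, 0, 16], [-0.031, 0.215, 0, 0, 0, 18.5], [-0.036, 0.25, 0, 0, 0, 18.5], [-0.04, 0.275, 0, 0, 0, 18.5], [-0.042, 0.292, 0, 0, 0, 18.5], [-0.042, 0.292, 0, 0, 0, 18.5], [-0.042, 0.292, 0, 0, 0, 18.5], [-0.042, 0.292, 0, 0, 0, 18.5]]'
python3 - <<'E'
from h import *
from plant import r
togo(628.5,-272,12,-11)
c=r.capture('top');P=cloud(c)
cv2.imwrite('pics/t7.png',cv2.resize(c['frame'][90:270,130:490,::-1],(800,400)))
print('blue',recess(c,'blue',(430,179,-3),.052))
print('yellow',recess(c,'yellow',(632,23,7),.097),np.median(P[125:140,326:336,2]))
c=r.capture('side');cv2.imwrite('pics/s7.png',cv2.resize(c['frame'][120:270,220:420,::-1],(800,600)))
E
```

```text
time_s: 24.6
tcp_pos: [0.628, -0.2713, 0.1592]
eef_rot: [-180.0, 0.1, -11.0]
contact_force: [-0.8, -0.2, 0.1]
gripper_width: 0.0878
gripper_force: 0.0
t 24.6 d [0.0009 0.0006 0.1472] rot [-0.01  0.12 -0.03]
blue (array([430.7, 177.7,  -2.7]), np.float64(0.14))
yellow (array([631.5,  24.1,  11.1]), np.float64(0.26)) 0.09677091228135537
```

View pics/s7.png

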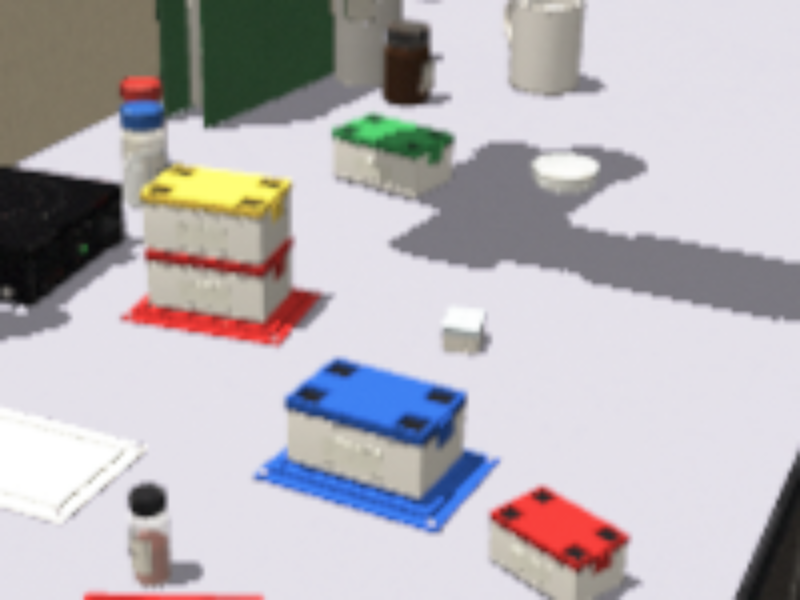

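Yellow is seated level on red (215,235; lid at z = 0.097) and blue sits in its bay (375,430). Grasping green at (395,150).

```bash
python3 -m pendant '[[0, 0, 0.04, 0, 0, 0], [0, 0, 0.08, 0, 0, 0], [0, 0, 0.115, 0, 0, 0], [0, 0, 0.133, 0, 0, 0], [0, 0, 0.142, 0, 0, 0], [0, 0, 0.147, 0, 0, 0], [0, 0, 0.147, 0, 0, 0], [0, 0, 0.147, 0, 0, 0]]'
python3 -m pendant '[[0, 0, 0, 0, 0, 0], [0, 0, 0, 0, 0, 0], [0, 0, 0, 0, 0, 0], [0, 0, 0, 0, 0, 0], [0, 0, 0, 0, 0, 0], [0, 0, 0, 0, 0, 0], [0, 0, 0, 0, 0, 0], [0, 0, 0, 0, 0, 0]]' 0.03 20
python3 -m pendant '[[0, 0, -0.02, 0, 0, 0], [0, 0, -0.05, 0, 0, 0], [0, 0, -0.09, 0, 0, 0], [0, 0, -0.13, 0, 0, 0], [0, 0, -0.15, 0, 0, 0], [0, 0, -0.15, 0, 0, 0], [0, 0, -0.15, 0, 0, 0], [0, 0, -0.15, 0, 0, 0]]'
python3 -c "from h import *;togo(430.5,178,162,-2.8)"
```

```text
time_s: 25.37
tcp_pos: [0.6298, -0.2716, 0.0151]
eef_rot: [180.0, -0.1, -11.0]
contact_force: [0.2, 0.4, 0.5]
gripper_width: 0.088
gripper_force: 0.0
time_s: 26.03
tcp_pos: [0.6288, -0.2717, 0.014]
eef_rot: [180.0, -0.0, -11.0]
contact_force: [-1.3, 2.0, 5.0]
gripper_width: 0.0597
gripper_force: 20.0
time_s: 26.7
tcp_pos: [0.6275, -0.2713, 0.1619]
eef_rot: [-180.0, 0.1, -11.0]
contact_force: [-0.7, -0.7, -2.6]
gripper_width: 0.0598
gripper_force: 20.0
t 26.7 d [-0.2794 -0.4033  0.0008] rot [-0.05  0.14 -8.24]
```

```bash
python3 -m pendant '[[-0.012, -0.017, 0, 0, 0, 0], [-0.032, -0.046, 0, 0, 0, -1], [-0.054, -0.078, 0, 0, 0, -2], [-0.076, -0.11, 0, 0, 0, -3], [-0.098, -0.142, 0, 0, 0, -4], [-0.12, -0.174, 0, 0, 0, -5], [-0.142, -0.206, 0, 0, 0, -6], [-0.164, -0.238, 0, 0, 0, -7], [-0.186, -0.269, 0, 0, 0, -8], [-0.208, -0.3, 0, 0, 0, -8.2], [-0.229, -0.331, 0, 0, 0, -8.2], [-0.249, -0.36, 0, 0, 0, -8.2]]'
python3 -c "from h import *;togo(430.5,178,162,-2.8)"
```

```text
time_s: 27.7
tcp_pos: [0.4508, 0.1301, 0.1619]
eef_rot: [179.9, 0.1, -2.8]
contact_force: [1.4, -0.1, -2.8]
gripper_width: 0.0598
gripper_force: 20.0
t 27.7 d [-0.0227 -0.0469 -0.0001] rot [ 0.1   0.15 -0.02]
```

```bash
python3 -m pendant '[[-0.012, -0.025, 0, 0, 0, 0], [-0.019, -0.039, 0, 0, 0, 0], [-0.023, -0.047, 0, 0, 0, 0], [-0.023, -0.047, 0, 0, 0, 0], [-0.023, -0.047, 0, 0, 0, 0], [-0.023, -0.047, 0, 0, 0, 0], [-0.023, -0.047, 0, 0, 0, 0]]'
python3 -c "from h import *;togo(430.5,178,63,-2.8)"
```

```text
time_s: 28.28
tcp_pos: [0.4324, 0.1763, 0.1631]
eef_rot: [180.0, 0.0, -2.9]
contact_force: [0.9, 0.3, -1.8]
gripper_width: 0.0596
gripper_force: 20.0
t 28.2833 d [-0.0019 -0.0017  0.1001] rot [ 0.05  0.04 -0.09]
```

```bash
python3 -m pendant '[[-0.0015, -0.0015, 0.03, 0, 0, 0], [-0.0015, -0.0015, 0.06, 0, 0, 0], [-0.0015, -0.0015, 0.08, 0, 0, 0], [-0.0015, -0.0015, 0.088, 0, 0, 0], [-0.0015, -0.0015, 0.092, 0, 0, 0], [-0.0015, -0.0015, 0.095, 0, 0, 0], [-0.0015, -0.0015, 0.097, 0, 0, 0], [-0.0015, -0.0015, 0.099, 0, 0, 0], [-0.0015, -0.0015, 0.099, 0, 0, 0], [-0.0015, -0.0015, 0.099, 0, 0, 0]]'
python3 -m pendant '[[0, 0, 0, 0, 0, 0], [0, 0, 0, 0, 0, 0]]'
```

```text
time_s: 29.12
tcp_pos: [0.4312, 0.1791, 0.0652]
eef_rot: [-180.0, -0.0, -2.8]
contact_force: [-0.3, -0.3, -2.3]
gripper_width: 0.0598
gripper_force: 20.0
time_s: 29.28
tcp_pos: [0.431, 0.1791, 0.065]
eef_rot: [-180.0, -0.0, -2.8]
contact_force: [-1.1, -0.9, -2.0]
gripper_width: 0.0598
gripper_force: 20.0
```

```bash
python3 -m pendant '[[0, 0.0005, 0.001, 0, 0, 0], [0, 0.0005, 0.002, 0, 0, 0], [0, 0.0005, 0.0025, 0, 0, 0], [0, 0.0005, 0.0025, 0, 0, 0]]'
python3 -m pendant '[[0, 0, 0, 0, 0, 0], [0, 0, 0, 0, 0, 0], [0, 0, 0, 0, 0, 0], [0, 0, 0, 0, 0, 0], [0, 0, 0, 0, 0, 0], [0, 0, 0, 0, 0, 0]]' 0.088
python3 -m pendant '[[0, 0, -0.02, 0, 0, 0], [0, 0, -0.06, 0, 0, 0], [0, 0, -0.1, 0, 0, 0], [0, 0, -0.14, 0, 0, 0], [0, 0, -0.14, 0, 0, 0], [0, 0, -0.14, 0, 0, 0]]'
python3 -m pendant '[[0, 0.03, 0, 0, 0, 0], [0, 0.07, 0, 0, 0, 0], [0, 0.11, 0, 0, 0, 0], [0, 0.15, 0, 0, 0, 0], [0, 0.19, 0, 0, 0, 0], [0, 0.23, 0, 0, 0, 0], [0, 0.27, 0, 0, 0, 0], [0, 0.3, 0, 0, 0, 0], [0, 0.33, 0, 0, 0, 0], [0, 0.35, 0, 0, 0, 0], [0, 0.35, 0, 0, 0, 0], [0, 0.35, 0, 0, 0, 0]]'
python3 - <<'E'
from h import *
from plant import r
c=r.capture('top');P=cloud(c)
print('green',recess(c,'green',(430,178,-3),.097),np.median(P[200:212,272:282,2]))
c=r.capture('side');cv2.imwrite('pics/s8.png',cv2.resize(c['frame'][120:270,220:420,::-1],(800,600)))
E
```

```text
time_s: 29.62
tcp_pos: [0.4308, 0.1783, 0.062]
eef_rot: [180.0, 0.0, -2.8]
contact_force: [-0.3, 0.1, -1.7]
gripper_width: 0.0601
gripper_force: 20.0
time_s: 30.12
tcp_pos: [0.4309, 0.1784, 0.0621]
eef_rot: [-180.0, -0.0, -2.8]
contact_force: [0.8, 0.4, 0.5]
gripper_width: 0.0869
gripper_force: 0.0
time_s: 30.62
tcp_pos: [0.4319, 0.1794, 0.2047]
eef_rot: [-179.8, -0.2, -2.8]
contact_force: [-1.0, -0.3, -0.7]
gripper_width: 0.0874
gripper_force: 0.0
time_s: 31.62
tcp_pos: [0.4126, -0.1721, 0.2008]
eef_rot: [-180.0, 0.1, -3.0]
contact_force: [-0.8, -0.8, -0.4]
gripper_width: 0.0875
gripper_force: 0.0
green (array([434.3, 177. ,  -2.3]), np.float64(0.127)) 0.09645381798800845
```

View pics/s8.png

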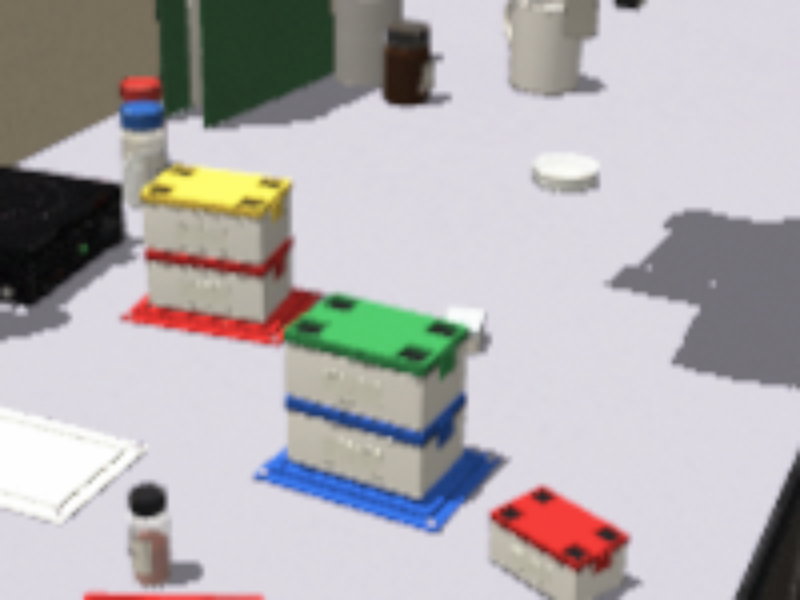

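Both stacks are seated and level: green on blue (375,395) with its lid at z = 0.0965, yellow on red (215,240). The bystanders look unmoved, so I'm handing in.

```bash
python3 -c "from plant import r;print(r.close_job())"
```

```text
the job is handed in; nothing more can be done
None
```

The job is handed in at about 32 s of the 144 s allowed: blue and red are swapped into their own bays, with green seated on blue and yellow on red (lids measured at z ≈ 0.097 m), everything is released and the bystanders look unmoved in the last picture; the hand-in returned no verdict.

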